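Split the nest of filter adapters over four vacuum flasks

TASK

Four vacuum filter flasks are waiting for their rubber adapters, which stand nested in one another in a single stack on the bench. Take the stack apart and seat each adapter, small end down, in the flask whose mouth it fits (the smallest adapter in the narrowest mouth, and so on up to the largest), so that its collar lies flat on the rim. Keep all the flasks standing, and leave the wash bottle and the white reagent bottle where they are.

Things in the scene. Friction and masses are not known exactly. Their poses are not given: they have to be found in the camera images.
- flask_27: Loose upright vacuum flask of milky plastic with the narrowest mouth: 95 mm tall, base 64 mm across, conical body, straight neck 32 mm long, open mouth 27 mm inside with a flat rim bead 38 mm across. A hose nozzle sticks out 35 mm from the neck, 20 mm below the rim, along its own +y. Origin: middle of the underside, z up; the rim is at z = 95 mm.
- flask_37: Loose upright vacuum flask of milky plastic with the second narrowest mouth: 110 mm tall, base 76 mm across, conical body, straight neck 32 mm long, open mouth 37 mm inside with a flat rim bead 48 mm across. A hose nozzle sticks out 35 mm from the neck, 20 mm below the rim, along its own +y. Origin: middle of the underside, z up; the rim is at z = 110 mm.
- flask_47: Loose upright vacuum flask of milky plastic with the second widest mouth: 125 mm tall, base 88 mm across, conical body, straight neck 32 mm long, open mouth 47 mm inside with a flat rim bead 58 mm across. A hose nozzle sticks out 35 mm from the neck, 20 mm below the rim, along its own +y. Origin: middle of the underside, z up; the rim is at z = 125 mm.
- flask_57: Loose upright vacuum flask of milky plastic with the widest mouth: 140 mm tall, base 100 mm across, conical body, straight neck 32 mm long, open mouth 57 mm inside with a flat rim bead 68 mm across. A hose nozzle sticks out 35 mm from the neck, 20 mm below the rim, along its own +y. Origin: middle of the underside, z up; the rim is at z = 140 mm.
- adapter_34: Loose grey stiff rubber adapter, smallest of four: collar 34 mm across, 15 mm thick, on a cone 26 mm long, 24 mm across under the collar, 13 mm at the small end. Fits the 27 mm mouth, collar resting on the rim. Origin: middle of the small end, z up; collar from z = 26 to 41 mm. Starts sitting loosely in the 44 mm adapter, 15 mm higher, collar on collar; lifts straight out.
- adapter_44: Loose grey stiff rubber adapter, second smallest of four: collar 44 mm across, 15 mm thick, on a cone 26 mm long, 34 mm across under the collar, 19 mm at the small end. Fits the 37 mm mouth, collar resting on the rim. Origin: middle of the small end, z up; collar from z = 26 to 41 mm. Starts sitting loosely in the 54 mm adapter, 15 mm higher, collar on collar; lifts straight out.
- adapter_54: Loose grey stiff rubber adapter, second largest of four: collar 54 mm across, 15 mm thick, on a cone 26 mm long, 44 mm across under the collar, 29 mm at the small end. Fits the 47 mm mouth, collar resting on the rim. Origin: middle of the small end, z up; collar from z = 26 to 41 mm. Starts sitting loosely in the 64 mm adapter, 15 mm higher, collar on collar; lifts straight out.
- adapter_64: Loose grey stiff rubber adapter, largest of four: collar 64 mm across, 15 mm thick, on a cone 26 mm long, 54 mm across under the collar, 39 mm at the small end. Fits the 57 mm mouth, collar resting on the rim. Origin: middle of the small end, z up; collar from z = 26 to 41 mm. Lowest of the stack, small end on the bench.
- wash_bottle: Bystander: squeeze wash bottle with a bent spout, 60 mm body, 209 mm tall, standing loose. Origin: middle of the underside, z up.
- reagent_bottle: Bystander: white wide-mouth plastic bottle with a screw cap, 78 mm across, 103 mm tall, standing loose. Origin: middle of the underside, z up.

How it is judged:
At the end, for the whole second after the job is handed in: Each adapter sits in the flask whose mouth it fits (34 mm collar in the 27 mm mouth, 44 in 37, 54 in 47, 64 in 57): axis within 6 mm of the flask's, collar on the rim within 3 mm in height, level within 0.09 rad; every flask stands upright (within 0.05 rad) on the bench; all at rest and released (horizontal distance between adapter_34 and flask_27 below 0.006 m and z of adapter_34 in the frame of flask_27 between 0.066 and 0.072 m and angle between each of adapter_34, adapter_44, adapter_54, adapter_64's own z axis and vertical below 0.09 rad and angle between each of flask_27, flask_37, flask_47, flask_57's own z axis and vertical below 0.05 rad and linear speed of each of adapter_34, flask_27, adapter_44, flask_37, adapter_54, flask_47, adapter_64, flask_57 below 0.02 m/s and horizontal distance between adapter_44 and flask_37 below 0.006 m and z of adapter_44 in the frame of flask_37 between 0.081 and 0.087 m and horizontal distance between adapter_54 and flask_47 below 0.006 m and z of adapter_54 in the frame of flask_47 between 0.096 and 0.102 m and horizontal distance between adapter_64 and flask_57 below 0.006 m and z of adapter_64 in the frame of flask_57 between 0.111 and 0.117 m); the robot touches nothing.
It fails at once if a flask is knocked over (angle between any of flask_27, flask_37, flask_47, flask_57's own z axis and vertical above 0.4 rad).
It fails at once if the wash bottle is shifted by more than 25 mm or knocked over (distance of wash_bottle from where it was at the start of the episode above 0.025 m or angle between wash_bottle's own z axis and vertical above 0.3 rad).
It fails at once if the white reagent bottle is shifted by more than 25 mm or knocked over (distance of reagent_bottle from where it was at the start of the episode above 0.025 m or angle between reagent_bottle's own z axis and vertical above 0.3 rad).
It also fails if it takes over 93 s, if anything falls off the work surface, if the arm or the gripper's body presses on something with over 40 N, if the wrist force passes 120 N, or if a joint passes its speed limit or range.

ROBOT

A 6-joint arm with a two-finger parallel gripper is mounted at the origin on a cart in front of the work surface, level with it; the furniture and walls round the work are solid. World frame = base frame: x ahead of the robot, y to its left, z up, the work surface at z = 0. Lengths are in m, angles in rad, forces in N, time in s.
With the tool pointing down it reaches from about 0.225 to 0.875 m from the base axis. Payload 3.4 kg.
Tool frame: the origin (TCP) lies at the very end of the fingers, on their centre line; the grasp point (between the pads) lies env.tcp_to_grasp behind it (env.tcp_to_grasp is the distance from the TCP to the grasp point, in m); z points along the fingers, y is the line along which they close (so a half turn about z gives the same grasp; the last joint's range is limited). The gripper opens to 85 mm and grips with 20 to 120 N. Pads are 22 mm wide; open, the fingers measure 114 mm over their backs; the gripper's body (76 mm by 85 mm) begins 54 mm behind the grasp point. The pads swing forward as they close: fully open they stand 13 mm farther back than shut.
Start: joints at [-1.255, 0.276, 1.505, -0, 1.361, -0.121], TCP at [0.243, -0.521, 0.231] pointing down, gripper open.
Joint ranges: [-2.89, 2.89], [-0.75, 2.08], [0.22, 2.7], [-1.18, 4.32], [0.11, 2.71], [-2.7, 2.7]. Speed limits (rad/s): [2.57, 2.57, 3.14, 3.14, 3.14, 3.14].

INTERFACE

Orientations are given as a unit quaternion [x, y, z, w].
In Python, from station import env, imaging, workorder, masks_of, mark_of gives the robot as it stands.
- The arm moves only by the tool apply_moves, never from a script. Its argument "moves" is a list of rows, each an object of numbers: "dx", "dy", "dz": the shift along the tool's x, y, z in units of 50 mm (1.0 is 50 mm); "roll": the turn about the tool's z in units of 5 degrees (1.0 is 5 degrees). A call has 1 to 10 rows; each row shifts and turns the commanded pose from where the row before left it, along the tool's axes as they then stand; what a row does not reach is not made up. A row lasts 1/10 s, in which the tool goes at most 50 mm and 8.59 degrees, less where a joint would pass 70% of its speed; a pose out of reach is approached as far as the arm can. A call is refused whole if a number of a shift passes 1 or a number of a turn 1, either way. A call with a gripper value outside its range is refused whole. "hand" is the finger opening in mm, from 0 to 85.4, set as the call begins (left out, the last holds). The fingers move at their own pace and stop on an object; "newtons" is the grip in N (left out, the last holds). Time passes only in rows, so rows that do not move let the fingers close. It gives the time, the measured TCP pose, the force, the opening and the grip force at its end, in the units of the state.
- env.state(): the state, without advancing time (a new reading comes with each control period).
- imaging.get_image(name): name is "side" or "top" or "wrist"; returns the picture (480x640x3 uint8, red, green, blue); there is no depth.
- imaging.camera_info(name): a dict with "fx", "fy", "cx", "cy" (pixels), "origin" and "rotation" of the camera in the world; the wrist camera has in their place "tool_from_camera" (4x4, takes a point from camera to tool coordinates, whose origin is the TCP and whose axes are the flange's). Camera axes: x right, y down, z forward; pixel columns grow to the right and rows downward; lengths in m; the calibration is good to about 2 mm. A picture is of the moment at which its call begins: read the wrist's pose just before it. camera_info takes no time and is no camera call.
- workorder.finish_job(): hands the job in; it is judged then, once.
Trained networks look in the newest picture that a camera, given by its name, has taken for a name from the list of things; names that differ only in an ending like _2 or _b are one class to them, and where a whole thing is asked for, a point or a joint stands for the part that bears it (a point fixed in the world has none). Each returns a list of dicts, best first, with "p" (0 to 1); they miss things now and then, are a little off and sometimes report something else, mostly with a low value. They report only what shows in the picture. A call takes as long as a camera call.
- masks_of(camera, name): "pixels" (480x640 bool, what is visible of it) and "extent" ([left, top, right, bottom] in pixels, round what is visible of it).
- mark_of(camera, name): "xy" ([column, row] in pixels: a listed point, or the origin of a listed thing).
The state is a dict: "clock": time; "qpos": joint angles; "joint_velocities": joint speeds; "effort": joint torques, N m; "ee_pos": TCP position; "tool_rot": TCP orientation; "wrist_force": force on the tool from outside, world axes, zero at the start; "moment": the same for the moment, N m; "gripper_width": finger opening in m; "finger_force": force on a finger pad.
Only numpy, scipy, OpenCV 4.12 (cv2) and the standard library are available. Lean on these libraries where they do the work, as an engineer would, in place of code of your own. Each camera call takes 0.05 s, during which the arm holds its last target. There are 200 camera calls.

## Working session

There is one attempt and no reset: what is moved stays moved. The work goes in short steps, Python scripts to look and compute and a tool call to move; the robot and the scene stay as the last step left them, time stands still between calls to the robot, and variables do not carry over. Pictures are saved under pics/ and viewed, at most 14 in all, crops included, and the job is handed in when it is done.

Besides the shell and the picture viewer there is one more tool, called after ">>>" as name(argument=value, ...) on one line, values as JSON. apply_moves: Moves the arm, as the interface text tells. Its arguments: {"type":"object","properties":{"moves":{"type":"array"},"hand":{"type":"number"},"newtons":{"type":"number"}},"required":["moves"]}

```bash
mkdir -p pics; ls; python3 - <<'E'
from station import env, imaging, workorder, masks_of, mark_of
import cv2, numpy as np
print(env.tcp_to_grasp, env.state())
for n in ("side","top","wrist"):
    im=imaging.get_image(n); cv2.imwrite(f"pics/{n}0.png",im[:,:,::-1]); print(n,imaging.camera_info(n))
for c in ("top","side"):
  for t in ["flask_27","flask_37","flask_47","flask_57","adapter_34","adapter_44","adapter_54","adapter_64","wash_bottle","reagent_bottle"]:
    print(c,t,[(round(d["p"],2),d["extent"],int(d["pixels"].sum())) for d in masks_of(c,t)[:2]],[(round(d["p"],2),np.round(d["xy"],1)) for d in mark_of(c,t)[:2]])
E
```

```text
pics
0.0187 {'clock': 0.0, 'qpos': array([-1.25499724e+00,  2.76567539e-01,  1.50616164e+00,  7.23743886e-06,
        1.36069756e+00, -1.20989669e-01]), 'joint_velocities': array([-0.00076296,  0.00089309, -0.00099566,  0.00043032,  0.0017824 ,
        0.00101465]), 'effort': array([ 2.48305652e-03, -4.16762424e+01, -2.45806593e+01,  4.11871060e-04,
        1.09906518e-02, -1.19334260e-05]), 'ee_pos': array([ 0.24307582, -0.52049323,  0.23044402]), 'tool_rot': array([ 9.76246340e-01,  2.16661587e-01, -8.56613022e-05, -9.13038783e-04]), 'wrist_force': array([ 0.31615998,  1.2658513 , -0.17513061]), 'moment': array([-0.02033576, -0.01250868,  0.00674995]), 'finger_force': 0.0, 'gripper_width': 0.08534003937063492}
side {'fx': 564.3321545435335, 'fy': 564.3321545435335, 'cx': 315.60212804763114, 'cy': 239.80459615101466, 'origin': array([ 0.14132859, -1.14839757,  0.64782086]), 'rotation': array([ 0.82594179, -0.11187947,  0.0757578 , -0.54732431])}
top {'fx': 561.1797282653928, 'fy': 561.1797282653928, 'cx': 318.52711990781523, 'cy': 233.6944616993087, 'origin': array([0.30875253, 0.13
[... 2880 characters left out ...]
1.8])), (0.47, array([360.6, 263.1]))]
side adapter_44 [(0.36, [351.6, 247.7, 359.3, 250.8], 30)] [(0.64, array([361.7, 251.8])), (0.47, array([360.6, 263.1]))]
side adapter_54 [(0.36, [351.6, 247.7, 359.3, 250.8], 30)] [(0.64, array([361.7, 251.8])), (0.47, array([360.6, 263.1]))]
side adapter_64 [(0.36, [351.6, 247.7, 359.3, 250.8], 30)] [(0.64, array([361.7, 251.8])), (0.47, array([360.6, 263.1]))]
side wash_bottle [(0.78, [303.7, 243.7, 349.2, 350.4], 1952)] [(0.73, array([324.4, 340.7])), (0.59, array([357.3, 261.9]))]
side reagent_bottle [(0.75, [284.7, 189.8, 314.1, 229.0], 654), (0.15, [300.3, 245.1, 347.6, 348.6], 2062)] [(0.68, array([297.4, 224.6])), (0.54, array([323.7, 336.9]))]
```

```bash
python3 - <<'E'
import cv2
a=cv2.imread("pics/top0.png")[150:350,110:530]; cv2.imwrite("pics/topc.png",cv2.resize(a,(798,380),interpolation=cv2.INTER_CUBIC))
a=cv2.imread("pics/side0.png")[170:370,230:440]; cv2.imwrite("pics/sidec.png",cv2.resize(a,(630,600),interpolation=cv2.INTER_CUBIC))
E
```

```text
(no output)
```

View pics/topc.png

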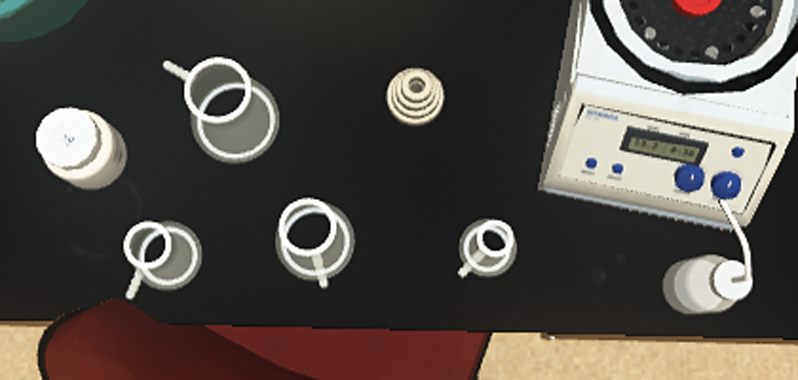

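View pics/sidec.png

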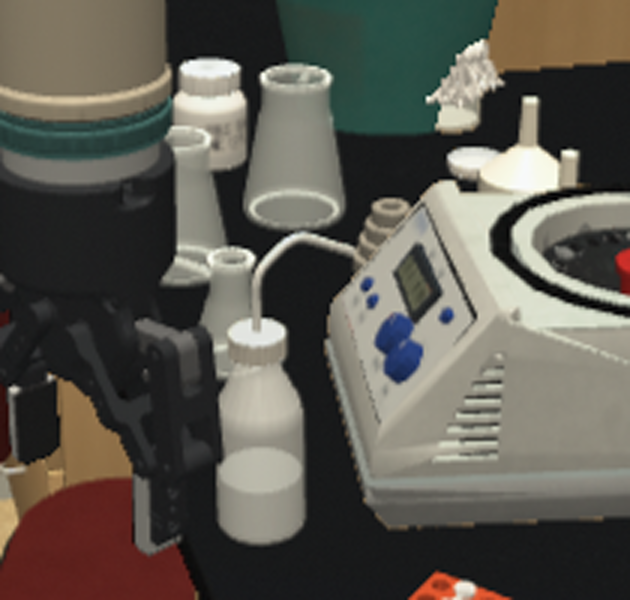

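The top view shows all four flasks and the stack: in full pixels the rims are at about 57:(225,197), 47:(272,269), 37:(188,278) and 27:(370,275), and the stack top is at (328,197). The centrifuge is right of the stack. In the side view the stack is half hidden by the centrifuge. Next I fit the circles at their known heights.

```bash
cat > h.py <<'E'
import numpy as np, cv2
from scipy.spatial.transform import Rotation as R
from scipy.optimize import minimize
def cam(info, st=None):
    K=np.array([[info["fx"],0,info["cx"]],[0,info["fy"],info["cy"]],[0,0,1]])
    if "origin" in info: return K,R.from_quat(info["rotation"]).as_matrix(),np.array(info["origin"])
    T=np.array(info["tool_from_camera"]); Rt=R.from_quat(st["tool_rot"]).as_matrix()
    return K,Rt@T[:3,:3],Rt@T[:3,3]+st["ee_pos"]
def proj(c,P):
    K,r,o=c; q=(np.asarray(P)-o)@r; q=q@K.T; return q[:,:2]/q[:,2:]
def ray(c,uv,z):
    K,r,o=c; d=r@np.linalg.inv(K)@np.array([uv[0],uv[1],1.]); return o+d*(z-o[2])/d[2]
A=np.linspace(0,2*np.pi,120,endpoint=False)
def circ(x,y,z,r): return np.c_[x+r*np.cos(A),y+r*np.sin(A),np.full(A.size,z)]
def sample(g,uv): return cv2.remap(g,uv[:,0].astype(np.float32)[None],uv[:,1].astype(np.float32)[None],cv2.INTER_LINEAR,borderMode=cv2.BORDER_REPLICATE)[0]
def fit(img,c,xy,z,ri,ro,w=0.012):
    """bright ring between ri and ro on darker surroundings; grid + simplex"""
    g=cv2.GaussianBlur(cv2.cvtColor(img,cv2.COLOR_RGB2GRAY).astype(np.float32),(0,0),0.7); m=(ri+ro)/2; t=(ro-ri)
    f=lambda p:-(np.mean(sample(g,proj(c,circ(*p,z,m))))-.5*np.mean(sample(g,proj(c,circ(*p,z,ri-t))))-.5*np.mean(sample(g,proj(c,circ(*p,z,ro+t)))))
    s=np.arange(-w,w+1e-6,.002); p=min(((xy[0]+a,xy[1]+b) for a in s for b in s),key=f)
    r=minimize(f,p,method="Nelder-Mead",options=dict(initial_simplex=[p,(p[0]+.002,p[1]),(p[0],p[1]+.002)])); return r.x,-r.fun
E
python3 - <<'E'
from station import imaging,mark_of,env
from h import *
img=cv2.imread("pics/top0.png")[:,:,::-1].copy(); c=cam(imaging.camera_info("top"))
for n,uv,z,ri,ro in [("57",(225,197),.14,.0285,.034),("47",(272,269),.125,.0235,.029),("37",(188,278),.11,.0185,.024),("27",(370,275),.095,.0135,.019)]:
    p0=ray(c,uv,z); p,s=fit(img,c,p0[:2],z,ri,ro); print(n,np.round(p0,3),np.round(p,4),round(s,1),proj(c,[[*p,z]]).round(1))
    for d in mark_of("top","flask_27") if n=="57" else []: print(np.round(ray(c,d["xy"],0),4),d["p"])
print("stack",ray(c,(328,196),.086),ray(c,(328,201),.041))
print("wash",[ray(c,d["xy"],0) for d in mark_of("top","wash_bottle")],"reag",[ray(c,d["xy"],0) for d in mark_of("top","reagent_bottle")[:1]])
E
```

```text
57 [0.587 0.311 0.14 ] [0.5867 0.3128] 163.3 [[224.1 197. ]]
[0.589  0.3128 0.    ] 0.93
[0.4361 0.3769 0.    ] 0.76
[0.4514 0.2129 0.    ] 0.67
[0.4504 0.0257 0.    ] 0.58
47 [0.451 0.216 0.125] [0.4505 0.2171] 153.2 [[271.4 269.2]]
37 [0.431 0.379 0.11 ] [0.4303 0.3799] 157.8 [[187.2 278.6]]
27 [0.448 0.026 0.095] [0.4469 0.0257] 154.3 [[369.9 275.4]]
stack [0.60854381 0.11106359 0.086     ] [0.60981682 0.10991265 0.041     ]
wash [array([ 0.43121595, -0.19523229,  0.        ])] reag [array([0.54369418, 0.46876368, 0.        ])]
```

>>> apply_moves(moves=[{"dz": -0.86,"roll": 1},{"dz": -0.86,"roll": 1},{"dz": -0.86,"roll": 1},{"dz": -0.86,"roll": 1},{"roll": 1},{"dx": 0.43,"dy": -0.74},{"dx": 0.43,"dy": -0.74},{"dx": 0.43,"dy": -0.74},{"dx": 0.43,"dy": -0.74},{"dx": 0.43,"dy": -0.74}], hand=85, newtons=30)

```text
$.moves[0]: bad value
```

>>> apply_moves(moves=[{"dx": 0.43,"dy": -0.74},{"dx": 0.43,"dy": -0.74},{"dx": 0.43,"dy": -0.74},{"dx": 0.43,"dy": -0.74},{"dx": 0.43,"dy": -0.74},{"dx": 0.43,"dy": -0.74},{"dx": 0.43,"dy": -0.74},{"dx": 0.43,"dy": -0.74},{"dx": 0.43,"dy": -0.74},{"dx": 0.43,"dy": -0.74}])

```text
$.moves[0]: bad value
```

>>> apply_moves(moves=[{"dx": 0,"dy": 0,"dz": -0.86,"roll": 1},{"dx": 0,"dy": 0,"dz": -0.86,"roll": 1},{"dx": 0,"dy": 0,"dz": -0.86,"roll": 1},{"dx": 0,"dy": 0,"dz": -0.86,"roll": 1},{"dx": 0,"dy": 0,"dz": 0,"roll": 1},{"dx": 0.43,"dy": -0.74,"dz": 0,"roll": 0},{"dx": 0.43,"dy": -0.74,"dz": 0,"roll": 0},{"dx": 0.43,"dy": -0.74,"dz": 0,"roll": 0},{"dx": 0.43,"dy": -0.74,"dz": 0,"roll": 0},{"dx": 0.43,"dy": -0.74,"dz": 0,"roll": 0}], hand=85, newtons=30)

```text
clock: 3.3
ee_pos: [0.3512, -0.3344, 0.4034]
tool_rot: [1.0, -0.0, 0.0, 0.0]
wrist_force: [0.3, 1.0, 0.1]
gripper_width: 0.0851
finger_force: 0.0
```

>>> apply_moves(moves=[{"dx": 0.47,"dy": -0.81,"dz": 0,"roll": 0},{"dx": 0.47,"dy": -0.81,"dz": 0,"roll": 0},{"dx": 0.47,"dy": -0.81,"dz": 0,"roll": 0},{"dx": 0.47,"dy": -0.81,"dz": 0,"roll": 0},{"dx": 0.47,"dy": -0.81,"dz": 0,"roll": 0},{"dx": 0.47,"dy": -0.81,"dz": 0,"roll": 0},{"dx": 0.47,"dy": -0.81,"dz": 0,"roll": 0},{"dx": 0.47,"dy": -0.81,"dz": 0,"roll": 0},{"dx": 0.47,"dy": -0.81,"dz": 0,"roll": 0},{"dx": 0.46,"dy": -0.79,"dz": 0,"roll": 0}])

```text
clock: 4.3
ee_pos: [0.5856, 0.0701, 0.4034]
tool_rot: [1.0, 0.0, 0.0, 0.0]
wrist_force: [0.8, -1.2, -0.0]
gripper_width: 0.0851
finger_force: 0.0
```

>>> apply_moves(moves=[{"dx": 0.46,"dy": -0.79,"dz": 0,"roll": 0},{"dx": 0,"dy": 0,"dz": 1,"roll": 0},{"dx": 0,"dy": 0,"dz": 1,"roll": 0},{"dx": 0,"dy": 0,"dz": 1,"roll": 0},{"dx": 0,"dy": 0,"dz": 0,"roll": 0}])

```text
clock: 4.8
ee_pos: [0.6013, 0.1074, 0.2442]
tool_rot: [1.0, 0.0, -0.01, 0.001]
wrist_force: [0.3, 1.5, -0.7]
gripper_width: 0.0849
finger_force: 0.0
```

```bash
python3 - <<'E'
from station import imaging,env
from h import *
st=env.state(); img=imaging.get_image("wrist"); cv2.imwrite("pics/w1.png",img[:,:,::-1])
c=cam(imaging.camera_info("wrist"),st); print(st["ee_pos"],st["clock"],proj(c,[[.609,.1105,.086]]))
for z,r in [(.086,.017),(.071,.022),(.056,.027),(.041,.032)]:
    cv2.polylines(img,[proj(c,circ(.609,.1105,z,r)).astype(int)],True,(255,0,0),1)
cv2.imwrite("pics/w1o.png",img[:,:,::-1])
E
```

```text
[0.60125945 0.10743125 0.24424678] 4.8 [[312.19822371 207.49362313]]
```

View pics/w1o.png

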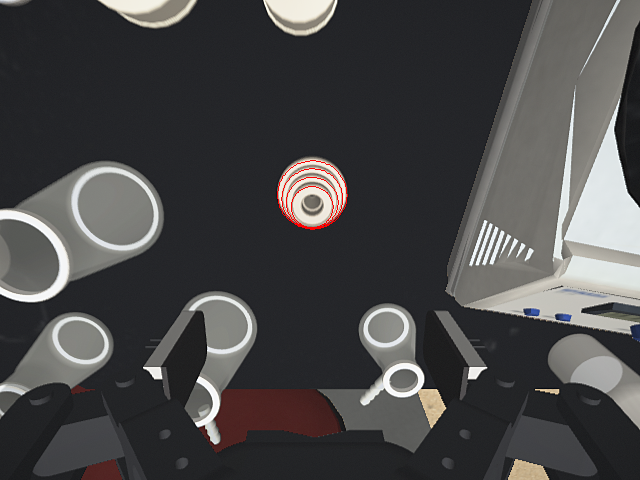

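The overlay shows the red circles landing on the stack, at about (312,195), with the top collar at (312,207). I refine this numerically while the arm is at rest.

```bash
cat >> h.py <<'E'
def fitedge(img,c,xy,rings,e=.0012):
    g=cv2.GaussianBlur(cv2.cvtColor(img,cv2.COLOR_RGB2GRAY).astype(np.float32),(0,0),0.7)
    f=lambda p:-sum(np.mean(sample(g,proj(c,circ(*p,z,r-e))))-np.mean(sample(g,proj(c,circ(*p,z,r+e)))) for z,r in rings)
    s=np.arange(-.008,.0081,.001); p=min(((xy[0]+a,xy[1]+b) for a in s for b in s),key=f)
    r=minimize(f,p,method="Nelder-Mead",options=dict(initial_simplex=[p,(p[0]+.001,p[1]),(p[0],p[1]+.001)])); return r.x,-r.fun
E
python3 - <<'E'
from station import imaging,env
from h import *
st=env.state(); img=imaging.get_image("wrist"); cv2.imwrite("pics/w2.png",img[:,:,::-1])
c=cam(imaging.camera_info("wrist"),st); print(st["ee_pos"],st["tool_rot"],st["clock"])
for e in (.0012,.002):
  for rings in ([(.086,.017)],[(.041,.032)],[(.086,.017),(.071,.022),(.056,.027),(.041,.032)]):
    print(fitedge(img,c,(.609,.1105),rings,e))
t=cv2.imread("pics/top0.png")[:,:,::-1].copy(); c=cam(imaging.camera_info("top"))
print("top",fitedge(t,c,(.609,.1105),[(.041,.032)],.002),fitedge(t,c,(.609,.1105),[(.086,.017)],.002))
E
```

```text
[0.60520658 0.10752999 0.24968741] [ 9.99988595e-01  3.28230491e-04 -4.75110853e-03  3.58775339e-04] 4.85
(array([0.61013591, 0.11247142]), np.float64(48.417633056640625))
(array([0.61180598, 0.11117753]), np.float64(128.21316528320312))
(array([0.6103954 , 0.11129773]), np.float64(244.06396484375))
(array([0.60982957, 0.11075579]), np.float64(69.31959533691406))
(array([0.6119732 , 0.11117093]), np.float64(168.49301147460938))
(array([0.61022967, 0.11116692]), np.float64(353.4564514160156))
top (array([0.61180158, 0.10980431]), np.float64(130.49429321289062)) (array([0.61428563, 0.10913465]), np.float64(59.30413818359375))
```

>>> apply_moves(moves=[{"dx": 0.05,"dy": -0.06,"dz": 0.7,"roll": 0},{"dx": 0,"dy": 0,"dz": 0.7,"roll": 0},{"dx": 0,"dy": 0,"dz": 0.6,"roll": 0},{"dx": 0,"dy": 0,"dz": 0,"roll": 0},{"dx": 0,"dy": 0,"dz": 0,"roll": 0},{"dx": 0,"dy": 0,"dz": 0,"roll": 0},{"dx": 0,"dy": 0,"dz": 0,"roll": 0}], hand=60)

```text
clock: 5.6
ee_pos: [0.6125, 0.1107, 0.1563]
tool_rot: [1.0, 0.0, 0.003, -0.0]
wrist_force: [0.2, 0.5, -0.6]
gripper_width: 0.0597
finger_force: 0.0
```

```bash
python3 - <<'E'
from station import imaging,env
from h import *
st=env.state(); img=imaging.get_image("wrist")
c=cam(imaging.camera_info("wrist"),st); print(st["ee_pos"],st["tool_rot"],st["clock"])
for e in (.0012,.002):
  for rings in ([(.086,.017)],[(.041,.032)],[(.086,.017),(.071,.022),(.056,.027),(.041,.032)]):
    p=fitedge(img,c,(.609,.1105),rings,e);print(p)
for z,r in [(.086,.017),(.071,.022),(.056,.027),(.041,.032)]:
    cv2.polylines(img,[proj(c,circ(*p[0],z,r)).astype(int)],True,(255,0,0),1)
cv2.imwrite("pics/w3o.png",img[:,:,::-1])
E
```

```text
[0.61245392 0.11070301 0.15633687] [ 9.99996050e-01  1.95380112e-04  2.79981876e-03 -1.49049536e-04] 5.6
(array([0.61030466, 0.11070454]), np.float64(100.57859802246094))
(array([0.61077517, 0.11101546]), np.float64(134.84524536132812))
(array([0.60999892, 0.11094614]), np.float64(393.1533508300781))
(array([0.60958851, 0.11067609]), np.float64(117.71367645263672))
(array([0.61101847, 0.11095076]), np.float64(158.23756408691406))
(array([0.60934249, 0.11088136]), np.float64(491.39312744140625))
```

View pics/w3o.png

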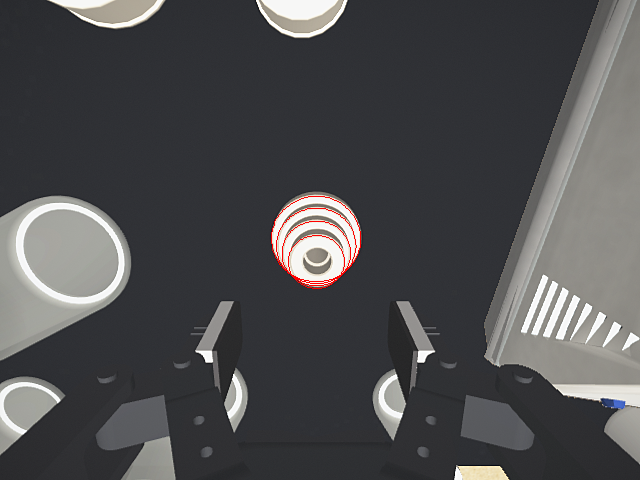

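The circles lie on the four collars at about (316,240), and the stack is between the open pads. So the stack is at (0.610, 0.111). I descend and grip the 34 collar.

>>> apply_moves(moves=[{"dx": 0,"dy": 0,"dz": 0.8,"roll": 0},{"dx": 0,"dy": 0,"dz": 0.8,"roll": 0},{"dx": 0,"dy": 0,"dz": 0,"roll": 0},{"dx": 0,"dy": 0,"dz": 0,"roll": 0},{"dx": 0,"dy": 0,"dz": 0,"roll": 0},{"dx": 0,"dy": 0,"dz": 0,"roll": 0}])

```text
clock: 6.25
ee_pos: [0.6123, 0.1108, 0.0758]
tool_rot: [1.0, 0.0, 0.002, -0.0]
wrist_force: [-0.2, -0.3, -0.2]
gripper_width: 0.06
finger_force: 0.0
```

>>> apply_moves(moves=[{"dx": 0,"dy": 0,"dz": 0,"roll": 0},{"dx": 0,"dy": 0,"dz": 0,"roll": 0},{"dx": 0,"dy": 0,"dz": 0,"roll": 0},{"dx": 0,"dy": 0,"dz": 0,"roll": 0},{"dx": 0,"dy": 0,"dz": 0,"roll": 0},{"dx": 0,"dy": 0,"dz": 0,"roll": 0}], hand=25, newtons=30)

```text
clock: 6.85
ee_pos: [0.6112, 0.1106, 0.0746]
tool_rot: [1.0, 0.0, 0.001, 0.0]
wrist_force: [0.2, -0.1, 6.1]
gripper_width: 0.0325
finger_force: 29.5
```

>>> apply_moves(moves=[{"dx": 0,"dy": 0,"dz": -0.2,"roll": 0},{"dx": 0,"dy": 0,"dz": -0.4,"roll": 0},{"dx": 0,"dy": 0,"dz": -0.6,"roll": 0},{"dx": 0,"dy": 0,"dz": -0.6,"roll": 0},{"dx": 0,"dy": 0,"dz": -0.2,"roll": 0},{"dx": 0,"dy": 0,"dz": 0,"roll": 0},{"dx": 0,"dy": 0,"dz": 0,"roll": 0},{"dx": 0,"dy": 0,"dz": 0,"roll": 0}])

```text
clock: 7.65
ee_pos: [0.6093, 0.1105, 0.1713]
tool_rot: [1.0, 0.0, -0.002, 0.0]
wrist_force: [0.4, -0.8, -0.7]
gripper_width: 0.0329
finger_force: 29.8
```

```bash
python3 - <<'E'
from station import imaging,env
from h import *
st=env.state(); img=imaging.get_image("wrist"); cv2.imwrite("pics/w4.png",img[:,:,::-1])
print(st["ee_pos"],st["clock"],st["gripper_width"])
E
```

```text
[0.60925605 0.11054348 0.17133208] 7.65 0.03288639155327933
```

View pics/w4.png

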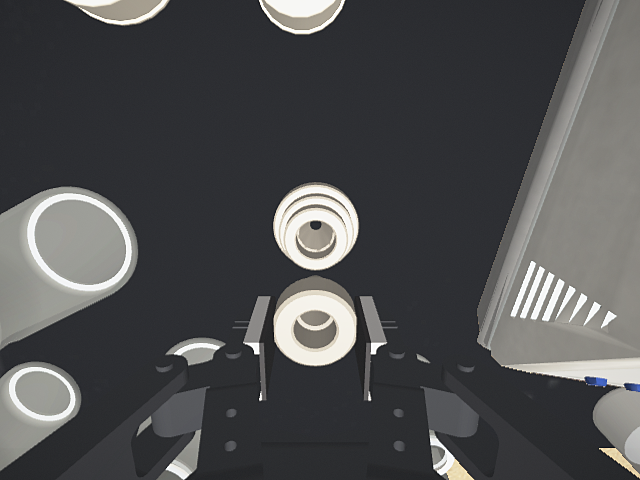

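The 34 adapter is held level between the pads, with its collar at about (315,330), and the remaining three stand undisturbed at (316,225). I move over flask_27.

>>> apply_moves(moves=[{"dx": -0.4,"dy": 0.21,"dz": 0,"roll": 0},{"dx": -0.65,"dy": 0.34,"dz": 0,"roll": 0},{"dx": -0.7,"dy": 0.36,"dz": 0,"roll": 0},{"dx": -0.65,"dy": 0.34,"dz": 0,"roll": 0},{"dx": -0.55,"dy": 0.28,"dz": 0,"roll": 0},{"dx": -0.32,"dy": 0.17,"dz": 0,"roll": 0},{"dx": 0,"dy": 0,"dz": 0,"roll": 0},{"dx": 0,"dy": 0,"dz": 0,"roll": 0},{"dx": 0,"dy": 0,"dz": 0,"roll": 0},{"dx": 0,"dy": 0,"dz": 0,"roll": 0}])

```text
clock: 8.7
ee_pos: [0.448, 0.0258, 0.173]
tool_rot: [1.0, 0.0, 0.0, -0.0]
wrist_force: [-0.8, 0.1, -0.1]
gripper_width: 0.0325
finger_force: 29.9
```

```bash
cat >> h.py <<'E'
def held(img,c,st,dz,r):
    p,s=fitedge(img,c,st["ee_pos"][:2],[(st["ee_pos"][2]+dz,r)],.0015); return p-st["ee_pos"][:2],s
E
python3 - <<'E'
from station import imaging,env
from h import *
st=env.state(); img=imaging.get_image("wrist"); cv2.imwrite("pics/w5.png",img[:,:,::-1])
c=cam(imaging.camera_info("wrist"),st); print(st["ee_pos"],st["clock"],st["tool_rot"])
print("rim",fit(img,c,(.4469,.0257),.095,.0135,.019,.008))
for dz in (.009,.0115,.014): print("held",dz,held(img,c,st,dz,.017))
for q,z,r in [(fit(img,c,(.4469,.0257),.095,.0135,.019,.008)[0],.095,.019),(st["ee_pos"][:2]+held(img,c,st,.0115,.017)[0],st["ee_pos"][2]+.0115,.017)]:
    cv2.polylines(img,[proj(c,circ(*q,z,r)).astype(int)],True,(255,0,0),1)
cv2.imwrite("pics/w5o.png",img[:,:,::-1])
E
```

```text
[0.44796618 0.02584605 0.17304199] 8.7 [ 9.99999877e-01  4.93058821e-04  4.10399068e-05 -4.14347734e-05]
rim (array([0.44897254, 0.02622022]), np.float64(115.55345153808594))
held 0.009 (array([-0.00252635,  0.00123132]), np.float64(150.55630493164062))
held 0.0115 (array([-0.0012141 ,  0.00111165]), np.float64(146.82467651367188))
held 0.014 (array([0.00157691, 0.00118899]), np.float64(142.04876708984375))
```

View pics/w5o.png

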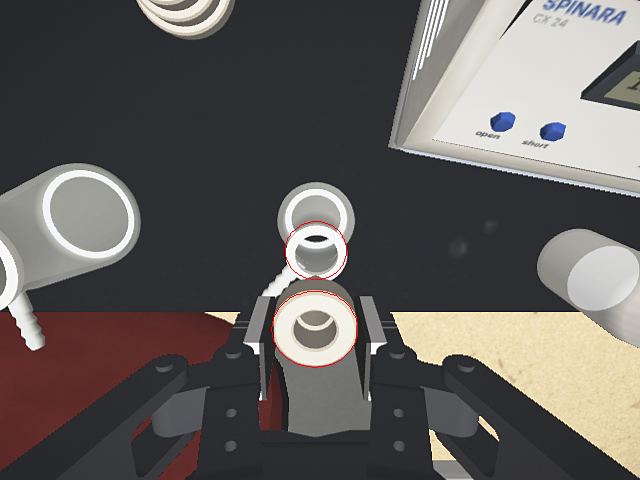

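Both overlays match: the rim at (316,250) and the held collar at (315,329). Relative to the rim, the adapter has to go 2 mm in +x. I lower it.

>>> apply_moves(moves=[{"dx": 0.04,"dy": 0.01,"dz": 0.3,"roll": 0},{"dx": 0,"dy": 0,"dz": 0.3,"roll": 0},{"dx": 0,"dy": 0,"dz": 0.2,"roll": 0},{"dx": 0,"dy": 0,"dz": 0.2,"roll": 0},{"dx": 0,"dy": 0,"dz": 0.15,"roll": 0},{"dx": 0,"dy": 0,"dz": 0.15,"roll": 0},{"dx": 0,"dy": 0,"dz": 0.1,"roll": 0},{"dx": 0,"dy": 0,"dz": 0.08,"roll": 0},{"dx": 0,"dy": 0,"dz": 0,"roll": 0},{"dx": 0,"dy": 0,"dz": 0,"roll": 0}])

```text
clock: 9.75
ee_pos: [0.4491, 0.025, 0.0994]
tool_rot: [1.0, 0.0, 0.0, 0.0]
wrist_force: [-0.2, -0.5, 0.0]
gripper_width: 0.0326
finger_force: 29.8
```

>>> apply_moves(moves=[{"dx": 0,"dy": 0,"dz": 0,"roll": 0},{"dx": 0,"dy": 0,"dz": 0,"roll": 0},{"dx": 0,"dy": 0,"dz": 0,"roll": 0}])

```text
clock: 10.05
ee_pos: [0.449, 0.025, 0.0995]
tool_rot: [1.0, 0.0, 0.0, 0.0]
wrist_force: [-1.5, 0.4, -0.4]
gripper_width: 0.0323
finger_force: 29.9
```

>>> apply_moves(moves=[{"dx": 0,"dy": 0,"dz": 0.04,"roll": 0},{"dx": 0,"dy": 0,"dz": 0,"roll": 0},{"dx": 0,"dy": 0,"dz": 0,"roll": 0}])

```text
clock: 10.35
ee_pos: [0.4491, 0.025, 0.098]
tool_rot: [1.0, 0.0, 0.0, 0.0]
wrist_force: [-2.5, -0.9, 6.6]
gripper_width: 0.0322
finger_force: 30.5
```

>>> apply_moves(moves=[{"dx": 0,"dy": 0,"dz": 0,"roll": 0},{"dx": 0,"dy": 0,"dz": 0,"roll": 0},{"dx": 0,"dy": 0,"dz": 0,"roll": 0},{"dx": 0,"dy": 0,"dz": -0.1,"roll": 0},{"dx": 0,"dy": 0,"dz": -0.4,"roll": 0},{"dx": 0,"dy": 0,"dz": -0.6,"roll": 0},{"dx": 0,"dy": 0,"dz": -0.44,"roll": 0},{"dx": 0,"dy": 0,"dz": 0,"roll": 0},{"dx": 0,"dy": 0,"dz": 0,"roll": 0}], hand=62)

```text
clock: 11.25
ee_pos: [0.449, 0.0251, 0.1745]
tool_rot: [1.0, 0.0, 0.0, 0.0]
wrist_force: [0.4, 0.3, 0.2]
gripper_width: 0.0619
finger_force: 0.0
```

```bash
python3 - <<'E'
from station import imaging,env
from h import *
st=env.state(); img=imaging.get_image("wrist"); cv2.imwrite("pics/w6.png",img[:,:,::-1])
c=cam(imaging.camera_info("wrist"),st); print(st["ee_pos"],st["clock"])
for z in (.107,.110,.113): print("seated",z,fitedge(img,c,(.4485,.026),[(z,.017)],.0015))
E
```

```text
[0.44901107 0.02506898 0.174474  ] 11.25
seated 0.107 (array([0.44633662, 0.02615437]), np.float64(129.510009765625))
seated 0.11 (array([0.44749284, 0.02627815]), np.float64(125.39728546142578))
seated 0.113 (array([0.44884913, 0.02637846]), np.float64(119.2966537475586))
```

View pics/w6.png

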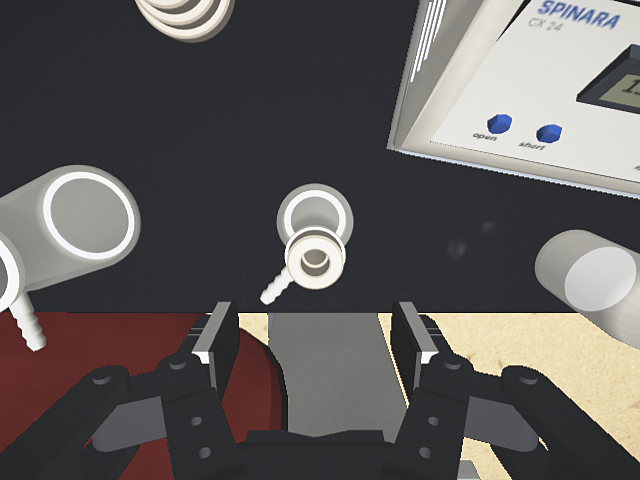

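The 34 adapter sits level on flask_27: the collar top is at (315,256), within 1.5 mm of the rim axis, and contact came at the expected height. Now the 44 adapter.

>>> apply_moves(moves=[{"dx": 0.4,"dy": -0.21,"dz": 0,"roll": 0},{"dx": 0.65,"dy": -0.34,"dz": 0,"roll": 0},{"dx": 0.7,"dy": -0.36,"dz": 0,"roll": 0},{"dx": 0.65,"dy": -0.34,"dz": 0,"roll": 0},{"dx": 0.53,"dy": -0.3,"dz": 0,"roll": 0},{"dx": 0.3,"dy": -0.16,"dz": 0.5,"roll": 0},{"dx": 0,"dy": 0,"dz": 0.5,"roll": 0},{"dx": 0,"dy": 0,"dz": 0,"roll": 0},{"dx": 0,"dy": 0,"dz": 0,"roll": 0},{"dx": 0,"dy": 0,"dz": 0,"roll": 0}], hand=72)

```text
clock: 12.3
ee_pos: [0.6107, 0.1105, 0.1251]
tool_rot: [1.0, 0.0, 0.001, 0.0]
wrist_force: [-0.2, 0.0, 0.8]
gripper_width: 0.0721
finger_force: 0.0
```

>>> apply_moves(moves=[{"dx": 0,"dy": 0,"dz": 0,"roll": 0},{"dx": 0,"dy": 0,"dz": 0.5,"roll": 0},{"dx": 0,"dy": 0,"dz": 0.5,"roll": 0},{"dx": 0,"dy": 0,"dz": 0.33,"roll": 0},{"dx": 0,"dy": 0,"dz": 0,"roll": 0},{"dx": 0,"dy": 0,"dz": 0,"roll": 0},{"dx": 0,"dy": 0,"dz": 0,"roll": 0},{"dx": 0,"dy": 0,"dz": 0,"roll": 0}])

```text
clock: 13.1
ee_pos: [0.6115, 0.1107, 0.0593]
tool_rot: [1.0, 0.0, 0.001, -0.0]
wrist_force: [-0.2, -0.3, -0.1]
gripper_width: 0.072
finger_force: 0.0
```

>>> apply_moves(moves=[{"dx": 0,"dy": 0,"dz": 0,"roll": 0},{"dx": 0,"dy": 0,"dz": 0,"roll": 0},{"dx": 0,"dy": 0,"dz": 0,"roll": 0},{"dx": 0,"dy": 0,"dz": 0,"roll": 0},{"dx": 0,"dy": 0,"dz": 0,"roll": 0},{"dx": 0,"dy": 0,"dz": 0,"roll": 0}], hand=35, newtons=30)

```text
clock: 13.7
ee_pos: [0.611, 0.1106, 0.0586]
tool_rot: [1.0, 0.0, 0.001, 0.0]
wrist_force: [-1.1, -0.3, 5.9]
gripper_width: 0.0429
finger_force: 30.3
```

>>> apply_moves(moves=[{"dx": 0,"dy": 0,"dz": -0.2,"roll": 0},{"dx": 0,"dy": 0,"dz": -0.4,"roll": 0},{"dx": 0,"dy": 0,"dz": -0.6,"roll": 0},{"dx": 0,"dy": 0,"dz": -0.7,"roll": 0},{"dx": 0,"dy": 0,"dz": -0.7,"roll": 0},{"dx": 0,"dy": 0,"dz": -0.4,"roll": 0},{"dx": 0,"dy": 0,"dz": 0,"roll": 0},{"dx": 0,"dy": 0,"dz": 0,"roll": 0}])

```text
clock: 14.5
ee_pos: [0.61, 0.1106, 0.2074]
tool_rot: [1.0, 0.0, -0.0, 0.0]
wrist_force: [-0.3, -0.5, -0.0]
gripper_width: 0.0429
finger_force: 30.7
```

```bash
python3 - <<'E'
from station import imaging,env
from h import *
st=env.state(); img=imaging.get_image("wrist"); cv2.imwrite("pics/w7.png",img[:,:,::-1])
print(st["ee_pos"],st["clock"],st["gripper_width"])
c=cam(imaging.camera_info("wrist"),st)
print("held",held(img,c,st,.0125,.022)); print("54",fitedge(img,c,(.6103,.1108),[(.056,.027),(.041,.032)],.0015))
E
```

```text
[0.61000322 0.11062209 0.20735097] 14.5 0.04294373322768357
held (array([-0.00078492,  0.00120135]), np.float64(159.62503051757812))
54 (array([0.61004863, 0.11094944]), np.float64(245.02719116210938))
```

View pics/w7.png

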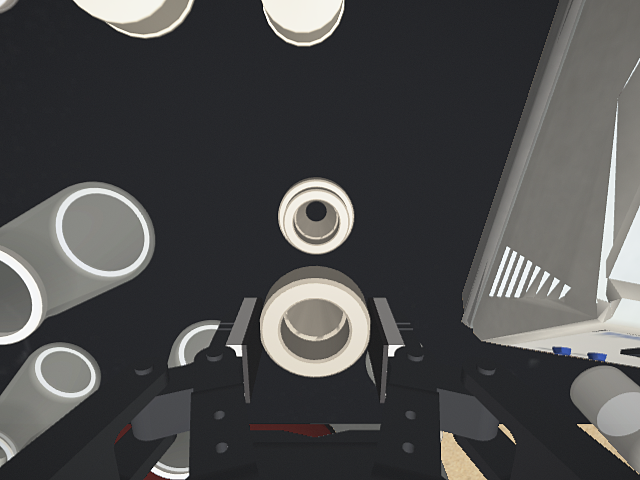

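The 44 adapter is held level, with its collar at (315,326). Adapters 54 and 64 stay nested at (316,215). On to flask_37.

>>> apply_moves(moves=[{"dx": -0.29,"dy": -0.43,"dz": 0,"roll": 0},{"dx": -0.46,"dy": -0.7,"dz": 0,"roll": 0},{"dx": -0.54,"dy": -0.81,"dz": 0,"roll": 0},{"dx": -0.54,"dy": -0.81,"dz": 0,"roll": 0},{"dx": -0.54,"dy": -0.81,"dz": 0,"roll": 0},{"dx": -0.54,"dy": -0.81,"dz": 0,"roll": 0},{"dx": -0.42,"dy": -0.65,"dz": 0,"roll": 0},{"dx": -0.24,"dy": -0.37,"dz": 0.2,"roll": 0},{"dx": 0,"dy": 0,"dz": 0.2,"roll": 0},{"dx": 0,"dy": 0,"dz": 0,"roll": 0}])

```text
clock: 15.55
ee_pos: [0.4301, 0.3788, 0.1845]
tool_rot: [1.0, 0.001, -0.002, 0.002]
wrist_force: [-0.1, 0.1, 0.7]
gripper_width: 0.043
finger_force: 30.7
```

>>> apply_moves(moves=[{"dx": 0,"dy": 0,"dz": 0,"roll": 0},{"dx": 0,"dy": 0,"dz": 0,"roll": 0},{"dx": 0,"dy": 0,"dz": 0,"roll": 0},{"dx": 0,"dy": 0,"dz": 0,"roll": 0}])

```text
clock: 15.95
ee_pos: [0.4325, 0.3796, 0.1882]
tool_rot: [1.0, -0.0, 0.0, -0.0]
wrist_force: [-0.5, 0.3, -0.3]
gripper_width: 0.0427
finger_force: 30.7
```

```bash
python3 - <<'E'
from station import imaging,env
from h import *
st=env.state(); img=imaging.get_image("wrist")
c=cam(imaging.camera_info("wrist"),st); print(st["ee_pos"],st["clock"],st["tool_rot"])
r,s=fit(img,c,(.4303,.3799),.110,.0185,.024,.008); h,s2=held(img,c,st,.0125,.022)
print("rim",r,s,"held",h,s2,"need",r-h-st["ee_pos"][:2])
for q,z,a in [(r,.110,.024),(st["ee_pos"][:2]+h,st["ee_pos"][2]+.0125,.022)]:
    cv2.polylines(img,[proj(c,circ(*q,z,a)).astype(int)],True,(255,0,0),1)
cv2.imwrite("pics/w8o.png",img[:,:,::-1])
E
```

```text
[0.4325089  0.37955411 0.18816315] 15.95 [ 9.99999850e-01 -3.79158562e-04  3.59603395e-04 -1.61596195e-04]
rim [0.42951005 0.37973257] 119.60840606689453 held [-0.00082913  0.00119293] 131.7136993408203 need [-0.00216972 -0.00101447]
```

View pics/w8o.png

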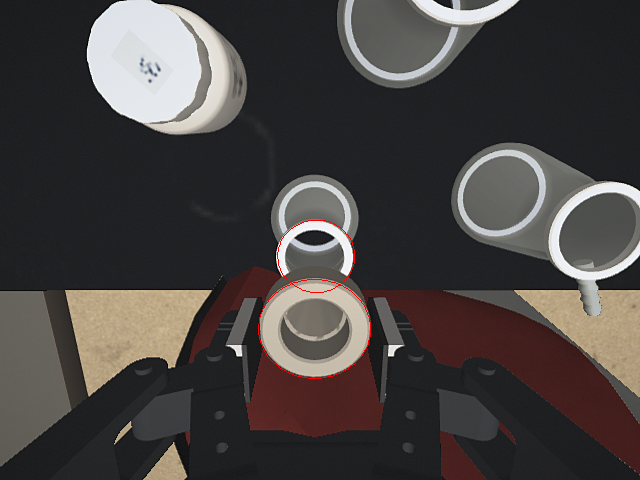

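>>> apply_moves(moves=[{"dx": -0.03,"dy": 0.02,"dz": 0.3,"roll": 0},{"dx": 0,"dy": 0,"dz": 0.3,"roll": 0},{"dx": 0,"dy": 0,"dz": 0.2,"roll": 0},{"dx": 0,"dy": 0,"dz": 0.2,"roll": 0},{"dx": 0,"dy": 0,"dz": 0.15,"roll": 0},{"dx": 0,"dy": 0,"dz": 0.15,"roll": 0},{"dx": 0,"dy": 0,"dz": 0.1,"roll": 0},{"dx": 0,"dy": 0,"dz": 0.06,"roll": 0},{"dx": 0,"dy": 0,"dz": 0,"roll": 0},{"dx": 0,"dy": 0,"dz": 0,"roll": 0}])

```text
clock: 17.0
ee_pos: [0.4305, 0.3792, 0.115]
tool_rot: [1.0, 0.0, 0.0, -0.0]
wrist_force: [-0.0, 0.0, -0.0]
gripper_width: 0.0432
finger_force: 30.7
```

>>> apply_moves(moves=[{"dx": 0,"dy": 0,"dz": 0,"roll": 0},{"dx": 0,"dy": 0,"dz": 0.04,"roll": 0},{"dx": 0,"dy": 0,"dz": 0,"roll": 0},{"dx": 0,"dy": 0,"dz": 0,"roll": 0},{"dx": 0,"dy": 0,"dz": 0,"roll": 0}])

```text
clock: 17.5
ee_pos: [0.4304, 0.3791, 0.1128]
tool_rot: [1.0, 0.0, 0.0, 0.0]
wrist_force: [0.6, -0.5, -0.7]
gripper_width: 0.0435
finger_force: 30.7
```

>>> apply_moves(moves=[{"dx": 0,"dy": 0,"dz": 0.03,"roll": 0},{"dx": 0,"dy": 0,"dz": 0,"roll": 0},{"dx": 0,"dy": 0,"dz": 0,"roll": 0}])

```text
clock: 17.8
ee_pos: [0.4306, 0.3792, 0.1121]
tool_rot: [1.0, 0.0, 0.0, -0.0]
wrist_force: [-0.2, 0.2, 4.5]
gripper_width: 0.0429
finger_force: 31.2
```

>>> apply_moves(moves=[{"dx": 0,"dy": 0,"dz": 0,"roll": 0},{"dx": 0,"dy": 0,"dz": 0,"roll": 0},{"dx": 0,"dy": 0,"dz": 0,"roll": 0},{"dx": 0,"dy": 0,"dz": -0.1,"roll": 0},{"dx": 0,"dy": 0,"dz": -0.4,"roll": 0},{"dx": 0,"dy": 0,"dz": -0.6,"roll": 0},{"dx": 0,"dy": 0,"dz": -0.6,"roll": 0},{"dx": 0,"dy": 0,"dz": -0.3,"roll": 0},{"dx": 0,"dy": 0,"dz": 0,"roll": 0},{"dx": 0,"dy": 0,"dz": 0,"roll": 0}], hand=72)

```text
clock: 18.8
ee_pos: [0.4301, 0.3789, 0.211]
tool_rot: [1.0, 0.0, -0.0, 0.0]
wrist_force: [0.4, -0.6, -0.5]
gripper_width: 0.072
finger_force: 0.0
```

```bash
python3 - <<'E'
from station import imaging,env
from h import *
st=env.state(); img=imaging.get_image("wrist"); cv2.imwrite("pics/w9.png",img[:,:,::-1])
c=cam(imaging.camera_info("wrist"),st); print(st["ee_pos"],st["clock"])
for z in (.125,.128): print("seated",z,fitedge(img,c,(.430,.379),[(z,.022)],.0015))
E
```

```text
[0.43008957 0.37886288 0.21097905] 18.8
seated 0.125 (array([0.42999217, 0.38027208]), np.float64(105.32830810546875))
seated 0.128 (array([0.4312497 , 0.38123674]), np.float64(94.5204849243164))
```

View pics/w9.png

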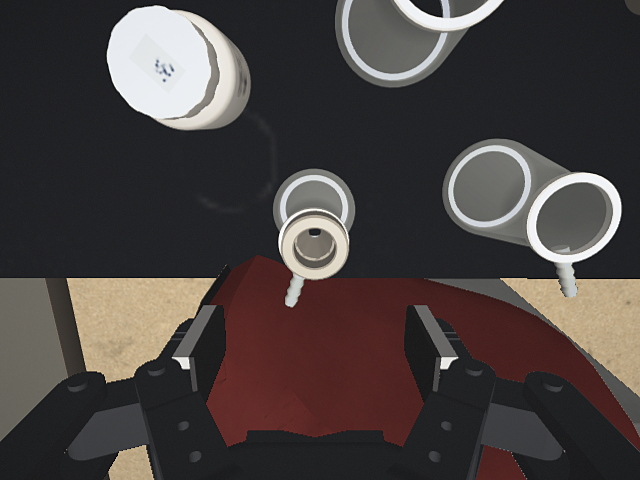

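The 44 adapter sits level on flask_37: the collar is at (314,243) and the axis error is about 1 mm. Now the 54 adapter.

>>> apply_moves(moves=[{"dx": 0.29,"dy": 0.43,"dz": 0,"roll": 0},{"dx": 0.46,"dy": 0.7,"dz": 0,"roll": 0},{"dx": 0.55,"dy": 0.81,"dz": 0,"roll": 0},{"dx": 0.55,"dy": 0.81,"dz": 0,"roll": 0},{"dx": 0.55,"dy": 0.81,"dz": 0,"roll": 0},{"dx": 0.55,"dy": 0.81,"dz": 0,"roll": 0},{"dx": 0.42,"dy": 0.64,"dz": 0,"roll": 0},{"dx": 0.23,"dy": 0.36,"dz": 0.5,"roll": 0},{"dx": 0,"dy": 0,"dz": 0.7,"roll": 0},{"dx": 0,"dy": 0,"dz": 0.7,"roll": 0}], hand=82)

```text
clock: 19.85
ee_pos: [0.6102, 0.1094, 0.1137]
tool_rot: [1.0, -0.001, -0.001, 0.0]
wrist_force: [-0.4, 1.1, 0.0]
gripper_width: 0.082
finger_force: 0.0
```

>>> apply_moves(moves=[{"dx": 0,"dy": 0,"dz": 0,"roll": 0},{"dx": 0,"dy": 0,"dz": 0,"roll": 0},{"dx": 0,"dy": 0,"dz": 0,"roll": 0},{"dx": 0,"dy": 0,"dz": 0.5,"roll": 0},{"dx": 0,"dy": 0,"dz": 0.5,"roll": 0},{"dx": 0,"dy": 0,"dz": 0.47,"roll": 0},{"dx": 0,"dy": 0,"dz": 0,"roll": 0},{"dx": 0,"dy": 0,"dz": 0,"roll": 0},{"dx": 0,"dy": 0,"dz": 0,"roll": 0},{"dx": 0,"dy": 0,"dz": 0,"roll": 0}])

```text
clock: 20.85
ee_pos: [0.6118, 0.1108, 0.0448]
tool_rot: [1.0, 0.0, 0.002, -0.0]
wrist_force: [0.3, -0.1, 0.3]
gripper_width: 0.0822
finger_force: 0.0
```

>>> apply_moves(moves=[{"dx": 0,"dy": 0,"dz": 0,"roll": 0},{"dx": 0,"dy": 0,"dz": 0,"roll": 0},{"dx": 0,"dy": 0,"dz": 0,"roll": 0},{"dx": 0,"dy": 0,"dz": 0,"roll": 0},{"dx": 0,"dy": 0,"dz": 0,"roll": 0},{"dx": 0,"dy": 0,"dz": 0,"roll": 0}], hand=45, newtons=30)

```text
clock: 21.45
ee_pos: [0.611, 0.1106, 0.0438]
tool_rot: [1.0, 0.0, 0.001, 0.0]
wrist_force: [-1.5, -0.2, 6.0]
gripper_width: 0.0529
finger_force: 30.9
```

>>> apply_moves(moves=[{"dx": 0,"dy": 0,"dz": -0.2,"roll": 0},{"dx": 0,"dy": 0,"dz": -0.4,"roll": 0},{"dx": 0,"dy": 0,"dz": -0.6,"roll": 0},{"dx": 0,"dy": 0,"dz": -0.8,"roll": 0},{"dx": 0,"dy": 0,"dz": -0.8,"roll": 0},{"dx": 0,"dy": 0,"dz": -0.5,"roll": 0},{"dx": 0,"dy": 0,"dz": 0,"roll": 0},{"dx": 0,"dy": 0,"dz": 0,"roll": 0}])

```text
clock: 22.25
ee_pos: [0.6102, 0.1106, 0.2079]
tool_rot: [1.0, 0.0, 0.0, 0.0]
wrist_force: [0.2, 0.6, -1.0]
gripper_width: 0.0529
finger_force: 31.7
```

```bash
python3 - <<'E'
from station import imaging,env
from h import *
st=env.state(); img=imaging.get_image("wrist"); cv2.imwrite("pics/w10.png",img[:,:,::-1])
print(st["ee_pos"],st["clock"],st["gripper_width"])
c=cam(imaging.camera_info("wrist"),st)
print("held",held(img,c,st,.0125,.027)); print("64",fitedge(img,c,(.6103,.1108),[(.041,.032)],.0015))
E
```

```text
[0.61018722 0.11063311 0.20789803] 22.25 0.05288793443004851
held (array([-0.00086178,  0.00118346]), np.float64(150.71630859375))
64 (array([0.61087125, 0.1110579 ]), np.float64(171.07574462890625))
```

View pics/w10.png

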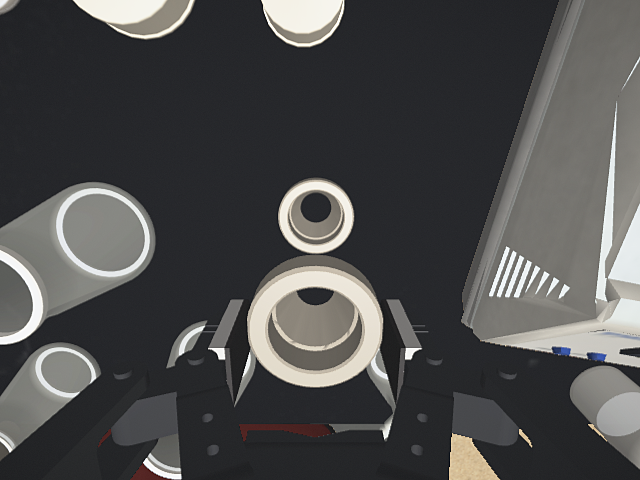

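The 54 adapter is held level, with its collar at (315,327), and the 64 stands alone at (316,215). On to flask_47.

>>> apply_moves(moves=[{"dx": -0.3,"dy": -0.2,"dz": 0,"roll": 0},{"dx": -0.6,"dy": -0.4,"dz": 0,"roll": 0},{"dx": -0.75,"dy": -0.5,"dz": 0,"roll": 0},{"dx": -0.7,"dy": -0.47,"dz": 0,"roll": 0},{"dx": -0.53,"dy": -0.35,"dz": 0,"roll": 0},{"dx": -0.3,"dy": -0.2,"dz": 0,"roll": 0},{"dx": 0,"dy": 0,"dz": 0,"roll": 0},{"dx": 0,"dy": 0,"dz": 0,"roll": 0},{"dx": 0,"dy": 0,"dz": 0,"roll": 0},{"dx": 0,"dy": 0,"dz": 0,"roll": 0}])

```text
clock: 23.3
ee_pos: [0.4525, 0.216, 0.2075]
tool_rot: [1.0, -0.0, 0.0, 0.0]
wrist_force: [0.5, -1.1, -1.7]
gripper_width: 0.053
finger_force: 31.7
```

>>> apply_moves(moves=[{"dx": 0,"dy": 0,"dz": 0,"roll": 0},{"dx": 0,"dy": 0,"dz": 0,"roll": 0}])

```text
clock: 23.5
ee_pos: [0.4519, 0.2162, 0.2076]
tool_rot: [1.0, -0.0, -0.0, 0.0]
wrist_force: [-0.3, 0.9, -2.3]
gripper_width: 0.0531
finger_force: 31.7
```

```bash
python3 - <<'E'
from station import imaging,env
from h import *
st=env.state(); img=imaging.get_image("wrist"); cv2.imwrite("pics/w11.png",img[:,:,::-1])
c=cam(imaging.camera_info("wrist"),st); print(st["ee_pos"],st["clock"],st["tool_rot"])
r,s=fit(img,c,(.4505,.2171),.125,.0235,.029,.008); h,s2=held(img,c,st,.0125,.027)
print("rim",r,s,"held",h,s2,"need",r-h-st["ee_pos"][:2])
E
```

```text
[0.45194334 0.21615004 0.20759233] 23.5 [ 9.99999962e-01 -2.36174211e-04 -7.26230732e-05  1.25669887e-04]
rim [0.45134234 0.21744883] 109.556640625 held [-0.00085878  0.00117245] 160.8909912109375 need [0.00025778 0.00012634]
```

>>> apply_moves(moves=[{"dx": 0,"dy": 0,"dz": 0.3,"roll": 0},{"dx": 0,"dy": 0,"dz": 0.3,"roll": 0},{"dx": 0,"dy": 0,"dz": 0.3,"roll": 0},{"dx": 0,"dy": 0,"dz": 0.2,"roll": 0},{"dx": 0,"dy": 0,"dz": 0.15,"roll": 0},{"dx": 0,"dy": 0,"dz": 0.15,"roll": 0},{"dx": 0,"dy": 0,"dz": 0.1,"roll": 0},{"dx": 0,"dy": 0,"dz": 0.08,"roll": 0},{"dx": 0,"dy": 0,"dz": 0,"roll": 0},{"dx": 0,"dy": 0,"dz": 0,"roll": 0}])

```text
clock: 24.55
ee_pos: [0.4516, 0.2166, 0.129]
tool_rot: [1.0, 0.0, 0.0, -0.0]
wrist_force: [-0.1, -0.3, -0.8]
gripper_width: 0.053
finger_force: 31.7
```

>>> apply_moves(moves=[{"dx": 0,"dy": 0,"dz": 0,"roll": 0},{"dx": 0,"dy": 0,"dz": 0,"roll": 0},{"dx": 0,"dy": 0,"dz": 0.05,"roll": 0},{"dx": 0,"dy": 0,"dz": 0,"roll": 0},{"dx": 0,"dy": 0,"dz": 0,"roll": 0},{"dx": 0,"dy": 0,"dz": 0,"roll": 0}])

```text
clock: 25.15
ee_pos: [0.4517, 0.2168, 0.1273]
tool_rot: [1.0, 0.0, 0.001, -0.0]
wrist_force: [-1.5, 0.1, 4.9]
gripper_width: 0.0529
finger_force: 32.2
```

>>> apply_moves(moves=[{"dx": 0,"dy": 0,"dz": 0,"roll": 0},{"dx": 0,"dy": 0,"dz": 0,"roll": 0},{"dx": 0,"dy": 0,"dz": 0,"roll": 0},{"dx": 0,"dy": 0,"dz": -0.1,"roll": 0},{"dx": 0,"dy": 0,"dz": -0.4,"roll": 0},{"dx": 0,"dy": 0,"dz": -0.6,"roll": 0},{"dx": 0,"dy": 0,"dz": -0.6,"roll": 0},{"dx": 0,"dy": 0,"dz": -0.3,"roll": 0},{"dx": 0,"dy": 0,"dz": 0,"roll": 0},{"dx": 0,"dy": 0,"dz": 0,"roll": 0}], hand=85)

```text
clock: 26.15
ee_pos: [0.4511, 0.2165, 0.226]
tool_rot: [1.0, 0.0, -0.0, 0.0]
wrist_force: [-0.1, 0.3, 0.4]
gripper_width: 0.085
finger_force: 0.0
```

```bash
python3 - <<'E'
from station import imaging,env
from h import *
st=env.state(); img=imaging.get_image("wrist"); cv2.imwrite("pics/w12.png",img[:,:,::-1])
c=cam(imaging.camera_info("wrist"),st); print(st["ee_pos"],st["clock"])
for z in (.140,.143): print("seated",z,fitedge(img,c,(.4507,.217),[(z,.027)],.0015))
E
```

```text
[0.4511294  0.21645858 0.22600367] 26.15
seated 0.14 (array([0.4509662 , 0.21800395]), np.float64(129.56985473632812))
seated 0.143 (array([0.45203192, 0.21813724]), np.float64(113.35942840576172))
```

View pics/w12.png

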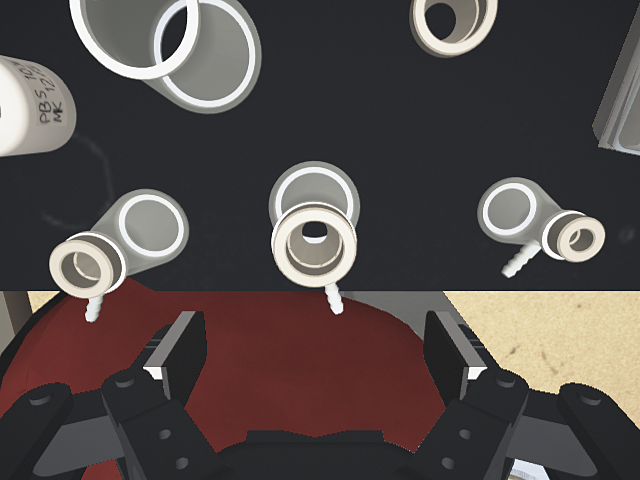

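The 54 adapter is seated on flask_47 at (314,247); the 34 and 44 are still seated at (580,240) and (82,268). Now the 64 adapter.

>>> apply_moves(moves=[{"dx": 0.3,"dy": 0.2,"dz": 0,"roll": 0},{"dx": 0.6,"dy": 0.4,"dz": 0,"roll": 0},{"dx": 0.75,"dy": 0.5,"dz": 0,"roll": 0},{"dx": 0.7,"dy": 0.47,"dz": 0,"roll": 0},{"dx": 0.53,"dy": 0.35,"dz": 0.3,"roll": 0},{"dx": 0.3,"dy": 0.2,"dz": 0.6,"roll": 0},{"dx": 0,"dy": 0,"dz": 0.8,"roll": 0},{"dx": 0,"dy": 0,"dz": 0.7,"roll": 0},{"dx": 0,"dy": 0,"dz": 0,"roll": 0},{"dx": 0,"dy": 0,"dz": 0,"roll": 0}], hand=85)

```text
clock: 27.2
ee_pos: [0.6106, 0.1099, 0.1054]
tool_rot: [1.0, 0.0, -0.001, 0.0]
wrist_force: [0.1, 1.0, 0.5]
gripper_width: 0.0848
finger_force: 0.0
```

>>> apply_moves(moves=[{"dx": 0,"dy": 0,"dz": 0,"roll": 0},{"dx": 0,"dy": 0,"dz": 0,"roll": 0},{"dx": 0,"dy": 0,"dz": 0.5,"roll": 0},{"dx": 0,"dy": 0,"dz": 0.5,"roll": 0},{"dx": 0,"dy": 0,"dz": 0.4,"roll": 0},{"dx": 0,"dy": 0,"dz": 0.17,"roll": 0},{"dx": 0,"dy": 0,"dz": 0,"roll": 0},{"dx": 0,"dy": 0,"dz": 0,"roll": 0},{"dx": 0,"dy": 0,"dz": 0,"roll": 0},{"dx": 0,"dy": 0,"dz": 0,"roll": 0}])

```text
clock: 28.2
ee_pos: [0.6113, 0.1107, 0.029]
tool_rot: [1.0, 0.0, 0.001, -0.0]
wrist_force: [-0.0, 0.4, -0.0]
gripper_width: 0.0851
finger_force: 0.0
```

>>> apply_moves(moves=[{"dx": 0,"dy": 0,"dz": 0,"roll": 0},{"dx": 0,"dy": 0,"dz": 0,"roll": 0},{"dx": 0,"dy": 0,"dz": 0,"roll": 0},{"dx": 0,"dy": 0,"dz": 0,"roll": 0},{"dx": 0,"dy": 0,"dz": 0,"roll": 0},{"dx": 0,"dy": 0,"dz": 0,"roll": 0}], hand=55, newtons=30)

```text
clock: 28.8
ee_pos: [0.6109, 0.1107, 0.0287]
tool_rot: [1.0, 0.0, 0.001, -0.0]
wrist_force: [-1.2, 0.3, 5.8]
gripper_width: 0.0627
finger_force: 32.4
```

>>> apply_moves(moves=[{"dx": 0,"dy": 0,"dz": -0.2,"roll": 0},{"dx": 0,"dy": 0,"dz": -0.5,"roll": 0},{"dx": 0,"dy": 0,"dz": -0.8,"roll": 0},{"dx": 0,"dy": 0,"dz": -0.8,"roll": 0},{"dx": 0,"dy": 0,"dz": -0.8,"roll": 0},{"dx": 0,"dy": 0,"dz": -0.6,"roll": 0},{"dx": 0,"dy": 0,"dz": -0.3,"roll": 0},{"dx": 0,"dy": 0,"dz": 0,"roll": 0},{"dx": 0,"dy": 0,"dz": 0,"roll": 0}])

```text
clock: 29.7
ee_pos: [0.6099, 0.1105, 0.2273]
tool_rot: [1.0, 0.0, -0.0, 0.0]
wrist_force: [-1.0, 0.6, -1.3]
gripper_width: 0.0625
finger_force: 33.5
```

```bash
python3 - <<'E'
from station import imaging,env
from h import *
st=env.state(); img=imaging.get_image("wrist"); cv2.imwrite("pics/w13.png",img[:,:,::-1])
print(st["ee_pos"],st["clock"],st["gripper_width"])
c=cam(imaging.camera_info("wrist"),st)
print("held",held(img,c,st,.0125,.032))
E
```

```text
[0.60993328 0.11054393 0.22731071] 29.7 0.06251502877935158
held (array([-0.00051512,  0.00119753]), np.float64(146.21156311035156))
```

>>> apply_moves(moves=[{"dx": -0.04,"dy": -0.35,"dz": 0,"roll": 0},{"dx": -0.08,"dy": -0.75,"dz": 0,"roll": 0},{"dx": -0.1,"dy": -0.95,"dz": 0,"roll": 0},{"dx": -0.1,"dy": -0.95,"dz": 0,"roll": 0},{"dx": -0.08,"dy": -0.7,"dz": 0,"roll": 0},{"dx": -0.05,"dy": -0.34,"dz": 0,"roll": 0},{"dx": 0,"dy": 0,"dz": 0,"roll": 0},{"dx": 0,"dy": 0,"dz": 0,"roll": 0},{"dx": 0,"dy": 0,"dz": 0,"roll": 0},{"dx": 0,"dy": 0,"dz": 0,"roll": 0}])

```text
clock: 30.75
ee_pos: [0.5882, 0.3109, 0.2278]
tool_rot: [1.0, -0.001, -0.0, 0.0]
wrist_force: [-0.6, -0.1, -0.1]
gripper_width: 0.0628
finger_force: 33.4
```

>>> apply_moves(moves=[{"dx": 0,"dy": 0,"dz": 0,"roll": 0},{"dx": 0,"dy": 0,"dz": 0,"roll": 0},{"dx": 0,"dy": 0,"dz": 0,"roll": 0}])

```text
clock: 31.05
ee_pos: [0.588, 0.3121, 0.2279]
tool_rot: [1.0, -0.0, 0.0, 0.0]
wrist_force: [-1.2, 0.2, -1.9]
gripper_width: 0.0627
finger_force: 33.4
```

```bash
python3 - <<'E'
from station import imaging,env
from h import *
st=env.state(); img=imaging.get_image("wrist")
c=cam(imaging.camera_info("wrist"),st); print(st["ee_pos"],st["clock"],st["tool_rot"])
r,s=fit(img,c,(.5867,.3128),.140,.0285,.034,.008); h,s2=held(img,c,st,.0125,.032)
print("rim",r,s,"held",h,s2,"need",r-h-st["ee_pos"][:2])
for q,z,a in [(r,.140,.034),(st["ee_pos"][:2]+h,st["ee_pos"][2]+.0125,.032)]:
    cv2.polylines(img,[proj(c,circ(*q,z,a)).astype(int)],True,(255,0,0),1)
cv2.imwrite("pics/w14o.png",img[:,:,::-1])
E
```

```text
[0.58804155 0.31208872 0.22791875] 31.05 [ 9.99999983e-01 -1.41166436e-04  1.11330746e-04  4.30141205e-05]
rim [0.58738583 0.31347612] 116.27049255371094 held [-0.00050644  0.00119844] 145.52484130859375 need [-0.00014928  0.00018896]
```

View pics/w14o.png

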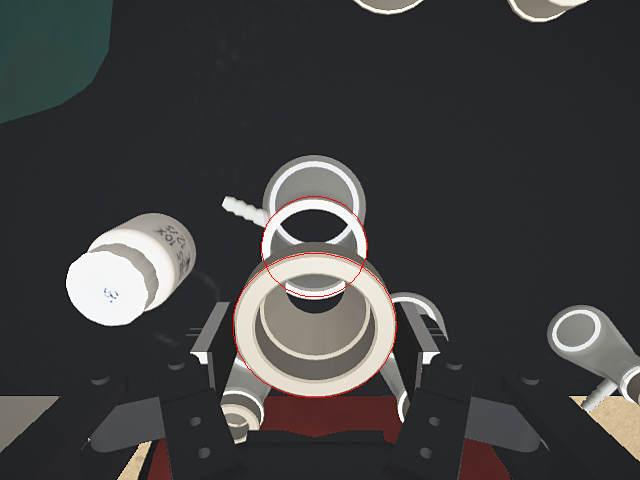

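The rim (315,247) and the held collar (314,325) are aligned to under 0.3 mm. I lower it.

>>> apply_moves(moves=[{"dx": 0,"dy": 0,"dz": 0.3,"roll": 0},{"dx": 0,"dy": 0,"dz": 0.4,"roll": 0},{"dx": 0,"dy": 0,"dz": 0.3,"roll": 0},{"dx": 0,"dy": 0,"dz": 0.2,"roll": 0},{"dx": 0,"dy": 0,"dz": 0.16,"roll": 0},{"dx": 0,"dy": 0,"dz": 0.15,"roll": 0},{"dx": 0,"dy": 0,"dz": 0.1,"roll": 0},{"dx": 0,"dy": 0,"dz": 0.07,"roll": 0},{"dx": 0,"dy": 0,"dz": 0,"roll": 0},{"dx": 0,"dy": 0,"dz": 0,"roll": 0}])

```text
clock: 32.1
ee_pos: [0.5877, 0.3127, 0.1439]
tool_rot: [1.0, 0.0, -0.0, 0.0]
wrist_force: [-1.7, 0.2, -1.3]
gripper_width: 0.0628
finger_force: 33.4
```

>>> apply_moves(moves=[{"dx": 0,"dy": 0,"dz": 0,"roll": 0},{"dx": 0,"dy": 0,"dz": 0,"roll": 0},{"dx": 0,"dy": 0,"dz": 0.05,"roll": 0},{"dx": 0,"dy": 0,"dz": 0,"roll": 0},{"dx": 0,"dy": 0,"dz": 0,"roll": 0},{"dx": 0,"dy": 0,"dz": 0,"roll": 0}])

```text
clock: 32.7
ee_pos: [0.5879, 0.3129, 0.1423]
tool_rot: [1.0, 0.0, 0.0, -0.0]
wrist_force: [-3.1, -0.4, 5.2]
gripper_width: 0.0628
finger_force: 34.0
```

Contact came at the expected height. I release and go up.

>>> apply_moves(moves=[{"dx": 0,"dy": 0,"dz": 0,"roll": 0},{"dx": 0,"dy": 0,"dz": 0,"roll": 0},{"dx": 0,"dy": 0,"dz": 0,"roll": 0},{"dx": 0,"dy": 0,"dz": -0.1,"roll": 0},{"dx": 0,"dy": 0,"dz": -0.4,"roll": 0},{"dx": 0,"dy": 0,"dz": -0.6,"roll": 0},{"dx": 0,"dy": 0,"dz": -0.6,"roll": 0},{"dx": 0,"dy": 0,"dz": -0.5,"roll": 0},{"dx": 0,"dy": 0,"dz": -0.5,"roll": 0},{"dx": 0,"dy": 0,"dz": -0.3,"roll": 0}], hand=85)

```text
clock: 33.7
ee_pos: [0.5886, 0.3128, 0.2941]
tool_rot: [1.0, 0.0, 0.002, -0.001]
wrist_force: [0.1, 0.1, 0.6]
gripper_width: 0.0851
finger_force: 0.0
```

>>> apply_moves(moves=[{"dx": 0,"dy": 0,"dz": 0,"roll": 0},{"dx": 0,"dy": 0,"dz": 0,"roll": 0},{"dx": 0,"dy": 0,"dz": 0,"roll": 0},{"dx": 0,"dy": 0,"dz": 0,"roll": 0}])

```text
clock: 34.1
ee_pos: [0.5873, 0.3124, 0.2897]
tool_rot: [1.0, 0.0, -0.001, 0.001]
wrist_force: [-0.4, 0.1, 0.7]
gripper_width: 0.0851
finger_force: 0.0
```

```bash
python3 - <<'E'
from station import imaging,env
from h import *
st=env.state(); img=imaging.get_image("wrist"); cv2.imwrite("pics/w15.png",img[:,:,::-1])
c=cam(imaging.camera_info("wrist"),st); print(st["ee_pos"],st["clock"],st["wrist_force"])
for n,p,h,r in [("64",(.587,.313),.14,.032),("54",(.451,.217),.125,.027),("44",(.430,.380),.11,.022)]:
    print(n,fitedge(img,c,p,[(h+.015,r)],.0015), proj(c,[[*p,h]]).round())
E
```

```text
[0.58734728 0.312394   0.28973119] 34.1 [-0.38354938  0.11805739  0.66657364]
64 (array([0.58651717, 0.31411279]), np.float64(121.75536346435547)) [[315. 223.]]
54 (array([0.45166551, 0.21764585]), np.float64(63.732872009277344)) [[416. 358.]]
44 (array([0.43085253, 0.38033965]), np.float64(110.32611846923828)) [[248. 367.]]
```

View pics/w15.png

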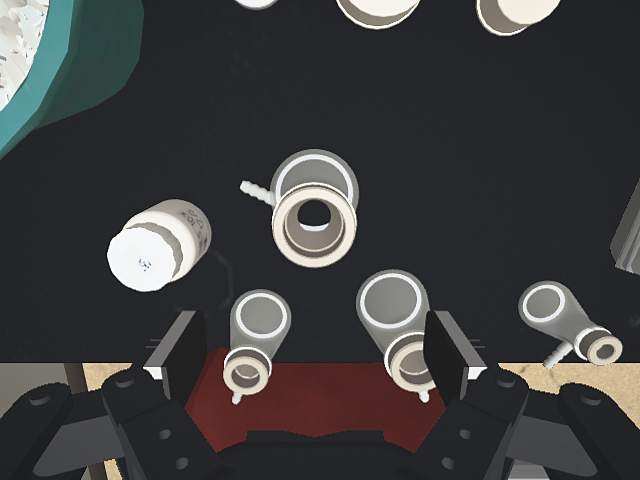

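All four adapters are seated level: 64 at (314,225), 54 at (413,360), 44 at (247,372) and 34 at (602,348). The flasks are upright and the reagent bottle is in place. I hand the job in.

```bash
python3 -c "
from station import workorder
print(workorder.finish_job())"
```

```text
the job is handed in; nothing more can be done
None
```

All four adapters are seated in their matching flasks, with collars on the rims and axes within about 1.5 mm; the job was handed in at about 34 s of 93, but no verdict was returned.

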